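Seat and set the bleed screw in the seal tester's drawer

TASK

The seal tester's bleed screw needs resetting. Take the spool of brown O-rings from in front of the drawer and stand it upright on the bench, out of the drawer's way; pull the drawer fully open and leave it so; turn the red-knobbed crank clockwise until the screw bottoms, then back it off a quarter turn. The tester must not run into the spool, and the carton, the tape roll and the jar stay standing where they are.

Things in the scene. Friction and masses are not known exactly. Their poses are not given: they have to be found in the camera images.
- tester: Seal tester: low grey steel cabinet fixed to the bench, 300 deep (x) x 250 wide (y) x 124 high, a round dial and fittings on its rear top; origin at the middle of its front face's lower edge, its own -x points out of the front, the way the drawer comes out. Its place and yaw (up to 0.25 rad) vary. The jar stands on its top.
- drawer (a joint): Opening of the tester's drawer in m: 0 shut, 0.17 at its stop, along the tester's -x. Starts almost shut. Takes about 14 N to move either way and stays put. Blue front 236 wide, 8 thick, 22 to 116 above the bench; behind it an aluminium tray 208 wide inside, side walls up to 80 above the bench, floor at 30. Lying low in it: thin pipes, all below 60.
- drawer_handle (a point): Middle of the drawer's handle: a horizontal steel bar 10 thick and 120 long along the tester's y, its centre 45 in front of the blue front (40 of free gap behind the bar), 100 above the bench, joined to the front at both ends. Can be hooked or pinched from above.
- screw (a joint): Turn of the screw in rad, axis vertical: 0 bottomed (hard stop), growing counter-clockwise seen from above as it is backed off; clockwise closes it. Starts 2.0 to 5.3; upper stop 6.0. Friction 0.11 N m (under 3 N at the knob); stays where left, does not rise or sink. Which way the crank points when bottomed differs from unit to unit.
- screw_axis (a point): Top centre of the screw's steel hub (22 across), on its vertical turning axis, 82 above the bench. It rides in the drawer, 80 behind the outside of the blue front, up to 18 left or right of the tester's centre line.
- knob_top (a point): Top centre of the crank's upright red knob: a cylinder 16 across, 34 tall, its top 111 above the bench, fixed at the end of a flat 13 wide steel arm (arm top 77 above the bench), 42 from the screw's axis. It does not spin on the arm. Hidden under the tester's top until the drawer is open.
- spool: Upright column of brown O-rings on a blue mandrel, 44 across (blue foot 52 across, 6 high; blue stub 32 across, 8 high on top), 92 high, 0.16 kg or somewhat more or less; origin at the centre of its underside. Starts on the bench in front of the drawer, in its way.
- carton: White paper carton 60 x 60 x 90 high, origin at the centre of its underside; stands on the bench left or right of the drawer's way.
- tape: Roll of brown packing tape lying flat, 84 across with a 60 hole, 50 high, origin at the centre of its underside; on the bench on the other side of the drawer's way from the carton.
- jar: Small amber jar with a white cap, 50 across, 60 high, origin at the centre of its underside; stands on the tester's top (124 above the bench).
There are look-alikes about, which are no part of the job. Several things look just like the carton: the one meant starts farthest to the robot's left. Several things have the shape of the tape; the one meant has the colours described above.

How it is judged:
On the way, in this order (a step that is already met when the one before it is completed fails the run):
1. the drawer is fully open (at least 155 of its 170 mm) (value of joint drawer above 0.155 m), for 0.2 s.
2. the screw is turned clockwise until it bottoms (within 0.05 rad) (value of joint screw below 0.05 rad and value of joint drawer above 0.12 m), for 0.1 s.
3. the screw is backed off a quarter turn (value of joint screw between 1.37 and 1.77 rad), for 0.2 s.
At the end, for the whole second after the job is handed in: The screw stands 1.37 to 1.77 rad (a quarter turn, give or take 11 degrees) off its bottom and still; the drawer is at least 120 mm open; the spool stands upright at rest on the bench outside the drawer's path; carton, tape roll and jar stand within 20 mm of where they were (all of step 3 and velocity of joint screw between -0.05 and 0.05 rad/s and value of joint drawer above 0.12 m and angle between each of spool, carton, tape, jar's own z axis and vertical below 0.1 rad and height (world z) of spool between -0.008 and 0.008 m and linear speed of spool below 0.02 m/s and (y of spool in the frame of tester above 0.144 m or y of spool in the frame of tester below -0.144 m or x of spool in the frame of tester below -0.246 m or x of spool in the frame of tester above 0.3 m) and distance of each of carton, tape, jar from where it was at the start of the episode below 0.02 m); the robot touches nothing.
It fails at once if the tester or its drawer runs into the spool (over 1 N) (contact force between spool and tester above 1 N).
It fails at once if the spool is tipped over (angle between spool's own z axis and vertical above 0.7 rad).
It fails at once if the carton, the tape roll or the jar is tipped or moved more than 20 mm (angle between any of carton, tape, jar's own z axis and vertical above 0.35 rad or distance of any of carton, tape, jar from where it was at the start of the episode above 0.02 m).
It also fails if it takes over 67 s, if anything falls off the work surface, if the arm or the gripper's body presses on something with over 40 N, if the wrist force passes 120 N, or if a joint passes its speed limit or range.

ROBOT

A 7-joint arm with a two-finger parallel gripper is mounted at the origin on the work surface. World frame = base frame: x ahead of the robot, y to its left, z up, the work surface at z = 0. Lengths are in m, angles in rad, forces in N, time in s.
With the tool pointing down it reaches from about 0.425 to 0.95 m from the base axis. Payload 4.7 kg.
Tool frame: the origin (TCP) lies between the finger pads; the fingertips stand 25 mm ahead of it and the grasp point (between the pads) lies 6 mm ahead of it; x points along the fingers, z is the direction in which the jaws open and shut, and the axes are right-handed (so a half turn about x gives the same grasp; the last joint's range is limited). The gripper opens to 85 mm and grips with 20 to 120 N. Pads are 22 mm wide; open, the fingers measure 114 mm over their backs; the gripper's body (76 mm by 85 mm) begins 54 mm behind the grasp point. The pads swing forward as they close: fully open they stand 13 mm farther back than shut.
Start: joints at [1.26, 0.469, -0.049, 1.532, 0.024, 1.141, -0.082], TCP at [0.188, -0.648, 0.256] pointing down, gripper open.
Joint ranges: [-2.59, 2.59], [-0.33, 1.99], [-1.39, 1.29], [0.1, 2.45], [-1.04, 4.18], [0.21, 1.99], [-2.66, 2.66]. Speed limits (rad/s): [2.57, 2.57, 3.14, 3.14, 3.14, 3.14, 3.14].

INTERFACE

Orientations are given as a 3x3 rotation matrix whose columns are the frame's x, y, z axes.
In Python, from rig import * gives the robot as it stands. Calls block until the motion is done:
- movep(position, orientation): joint-space move of the TCP to a pose.
- move_l(position, attitude=None, feed=0.15, until_force=None): straight line of the TCP; attitude=None keeps the orientation; feed is the mean speed in m/s. With until_force (N) it stops when the force on the tool has changed by that much, and returns True; else False.
- move_joints(angles): joint-space move.
- command_gripper(opening, newtons=None): finger opening in m; newtons is the grip in N (None keeps the last); returns when the fingers have stopped.
- sleep(seconds).
- inverse_kinematics(position, orientation): joint angles nearest the present ones, or None.
- sense(): the state.
- camera(name): name is "scene" or "top"; returns (picture, depth): 400x640x3 uint8, red, green, blue; 400x640 float32, m along the optical axis (not along the pixel's ray), 0 where there is no reading.
- camera_params(name): a dict with "K" (3x3 intrinsics, pixels), "dist" ([k1, k2, p1, p2, k3] as OpenCV has them; the pictures are not rectified), "position" and "rotation" of the camera in the world. Camera axes: x right, y down, z forward; pixel columns grow to the right and rows downward; lengths in m; the calibration is good to about 2 mm. A picture is of the moment at which its call begins. camera_params takes no time and is no camera call.
A pose or a line that the arm cannot do raises Unreachable and nothing moves.
- finish_job(): hands the job in, once; it reports no verdict.
The state is a dict: "time_s": time; "joint_pos": joint angles; "qd": joint speeds; "joint_efforts": joint torques, N m; "position": TCP position; "tcp_rot": TCP orientation; "wrist_force": force on the tool from outside, world axes, zero at the start; "ft_torque": the same for the moment, N m; "finger_gap": finger opening in m.
Only numpy, scipy, OpenCV 4.12 (cv2) and the standard library are available. Lean on these libraries where they do the work, as an engineer would, in place of code of your own. Each camera call takes 0.05 s, during which the arm holds its last target. There are 200 camera calls.

## Working session

There is one attempt and no reset: what is moved stays moved. The work goes in short steps, each a Python script; the robot and the scene stay as the last script left them, time stands still between calls to the robot, and variables do not carry over. Pictures are saved under pics/ and viewed, about 8 in all and at most 12, crops included, and the job is handed in when it is done.

```bash
mkdir -p pics
cat > h.py <<'E'
from rig import *
import numpy as np, cv2
def snap(n,fn):
    p,d=camera(n); cv2.imwrite('pics/'+fn+'.png',p[:,:,::-1]); np.savez('pics/'+fn+'.npz',p=p,d=d); return p,d
def rays(n,uv):
    c=camera_params(n); uv=np.asarray(uv,float).reshape(-1,1,2)
    q=cv2.undistortPoints(uv,np.array(c['K'],float),np.array(c['dist'],float)).reshape(-1,2)
    r=np.c_[q,np.ones(len(q))]@np.array(c['rotation']).T
    return np.array(c['position']),r
def onplane(n,uv,z):
    o,r=rays(n,uv); return o+r*((z-o[2])/r[:,2])[:,None]
def bydepth(n,uv,d):
    o,r=rays(n,uv); uv=np.asarray(uv).reshape(-1,2).astype(int); return o+r*d[uv[:,1],uv[:,0]][:,None]
def cloud(n,d):
    v,u=np.mgrid[0:400,0:640]; P=bydepth(n,np.c_[u.ravel(),v.ravel()],d).reshape(400,640,3); P[d<=0]=np.nan; return P
def R(yaw): # tool down, jaw axis z at angle yaw in the xy-plane
    x=np.array([0,0,-1.]); z=np.array([np.cos(yaw),np.sin(yaw),0]); return np.c_[x,np.cross(z,x),z]
E
python3 - <<'E'
from h import *
for n in('scene','top'):
    snap(n,n+'0'); c=camera_params(n); print(n,c['position'],np.round(c['rotation'],2).tolist(),np.round(c['K'],0).tolist())
s=sense(); print(s['time_s'],s['tcp_rot'])
E
```

```text
scene [1.11822739 0.1587768  1.04064397] [[-0.28, 0.84, -0.47], [0.96, 0.24, -0.13], [0.0, -0.49, -0.87]] [[478.0, 0.0, 323.0], [0.0, 478.0, 198.0], [0.0, 0.0, 1.0]]
top [0.40496654 0.03035794 0.9969998 ] [[0.02, -0.98, 0.18], [-1.0, -0.02, -0.01], [0.01, -0.18, -0.98]] [[461.0, 0.0, 316.0], [0.0, 461.0, 202.0], [0.0, 0.0, 1.0]]
0.1 [[-5.82106976e-04  9.60548903e-01  2.78110528e-01]
 [ 1.69819339e-03  2.78111124e-01 -9.60547406e-01]
 [-9.99998389e-01 -8.68558867e-05 -1.79308822e-03]]
```

View pics/scene0.png

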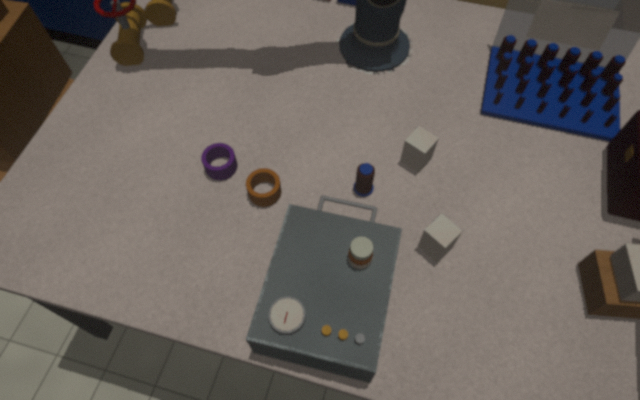

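View pics/top0.png

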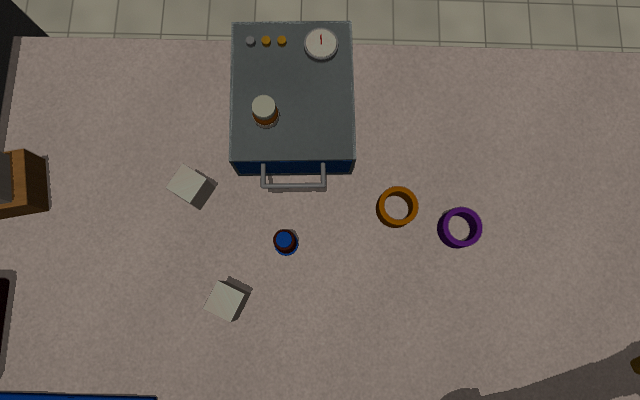

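Both views agree. Top view: tester front edge at about (230–355, 165), handle bar at (262–326, 187), and the free-standing spool at (286, 241). The spool's look-alikes are the pegs on the blue rack, scene (500–620, 50–120). The cartons are at (189,184) and (228,299); the left one is meant. The rings are at (398,206), brown, and (460,228), purple. The jar is at (264,108). Next I'll measure positions.

```bash
python3 - <<'E'
from h import *
D={n:np.load(f'pics/{n}0.npz') for n in('scene','top')}
def cen(m,lo):
    n,l,s,c=cv2.connectedComponentsWithStats(m.astype(np.uint8)); return [(c[i].round(1),s[i].tolist()) for i in range(1,n) if s[i,4]>lo]
t=D['top'];P=cloud('top',t['d']); Ps=cloud('scene',D['scene']['d'])
# by height
for nm,P_ in(('top',P),('scene',Ps)):
  z=P_[...,2]; reg=(P_[...,0]>.25)&(P_[...,0]<.95)&(abs(P_[...,1])<.42)
  m=reg&(z>.025)&(z<.3)
  n,l,s,c=cv2.connectedComponentsWithStats(m.astype(np.uint8))
  for i in range(1,n):
    if s[i,4]<60: continue
    q=P_[l==i]; zt=np.percentile(q[:,2],95); T=q[q[:,2]>zt-.008]; r=cv2.minAreaRect(T[:,:2].astype(np.float32)*1000)
    print(nm,c[i].round(),s[i,4],'ztop',zt.round(3),'ctr',np.round(r[0]),'size',np.round(r[1]),round(r[2],1), D['top' if nm=='top' else 'scene']['p'][l==i].mean(0).round())
  # tester top plane
  m=reg&(abs(z-.124)<.005); q=P_[m]; n,l,s,c=cv2.connectedComponentsWithStats(m.astype(np.uint8)); i=1+s[1:,4].argmax(); r=cv2.minAreaRect(P_[l==i][:,:2].astype(np.float32)*1000); print('testertop',r, cv2.boxPoints(r).round().tolist())
  # handle: z~.105 in front
  m=reg&(abs(z-.104)<.006)&(P_[...,0]<.70)
  n,l,s,c=cv2.connectedComponentsWithStats(m.astype(np.uint8))
  for i in range(1,n):
    if s[i,4]>40:
      q=P_[l==i]; print('h',c[i].round(),s[i,4],cv2.minAreaRect(q[:,:2].astype(np.float32)*1000))
# spool top blue disc
p=t['p'].astype(int); m=(p[...,2]>p[...,0]+50); m[:,:240]=0;m[:225]=0;m[260:]=0
print([(c,onplane('top',[c],.092),s) for c,s in cen(m,40)])
E
python3 -c "
import cv2
a=cv2.imread('pics/top0.png')[130:330,150:490];cv2.imwrite('pics/c1.png',cv2.resize(a,None,fx=2.3,fy=2.3))"
```

```text
top [292.  99.] 19035 ztop 0.142 ctr [820.  70.] size [199. 186.] 8.2 [71. 73. 71.]
top [189. 185.] 1156 ztop 0.092 ctr [608. 287.] size [62. 60.] 59.3 [117. 113. 102.]
top [398. 206.] 790 ztop 0.053 ctr [ 580. -149.] size [82. 82.] 1.9 [95. 56.  5.]
top [461. 227.] 845 ztop 0.053 ctr [ 538. -281.] size [81. 82.] 87.4 [56. 22. 70.]
top [284. 240.] 423 ztop 0.094 ctr [496.  87.] size [34. 37.] 78.9 [25. 30. 53.]
top [226. 301.] 1172 ztop 0.092 ctr [377. 197.] size [61. 60.] 65.8 [124. 119. 108.]
testertop ((800.2604370117188, 78.45191192626953), (301.28009033203125, 251.0404052734375), 2.1758129596710205) [[645.0, 198.0], [654.0, -53.0], [956.0, -41.0], [946.0, 210.0]]
h [293. 175.] 718 ((626.557861328125, 71.57264709472656), (54.27248764038086, 247.78065490722656), 2.9128668308258057)
scene [419. 146.] 947 ztop 0.092 ctr [376. 198.] size [61. 63.] 65.4 [113. 108.  98.]
scene [218. 159.] 654 ztop 0.052 ctr [ 538. -279.] size [83. 82.] 10.5 [65. 44. 72.]
scene [365. 176.] 432 ztop 0.094 ctr [500.  88.] size [33. 38.] 81.1 [47. 44. 55.]
scene [263. 184.] 671 ztop 0.052 ctr [ 579. -147.] size [84. 80.] 20.7 [92. 64. 38.]
scene [329. 288.] 18912 ztop 0.141 ctr [821.  72.] size [196. 185.] 8.1 [84. 87. 83.]
scene [440. 236.] 1089 ztop 0.092 ctr [606. 288.] size [61. 63.] 60.4 [119. 114. 104.]
testertop ((799.1454467773438, 79.4208984375), (303.3279724121094, 250.2764129638672), 2.3154678344726562) [[643.0, 198.0], [653.0, -52.0], [956.0, -39.0], [946.0, 211.0]]
h [348. 205.] 345 ((618.52734375, 72.43775939941406), (40.92147445678711, 129.29615783691406), 2.4213056564331055)
[(array([283.4, 239.1]), array([[0.49832721, 0.0858367 , 0.092     ]]), [276, 232, 16, 16, 195]), (array([287.1, 251. ]), array([[0.47518844, 0.0777784 , 0.092     ]]), [275, 243, 23, 13, 50])]
```

View pics/c1.png

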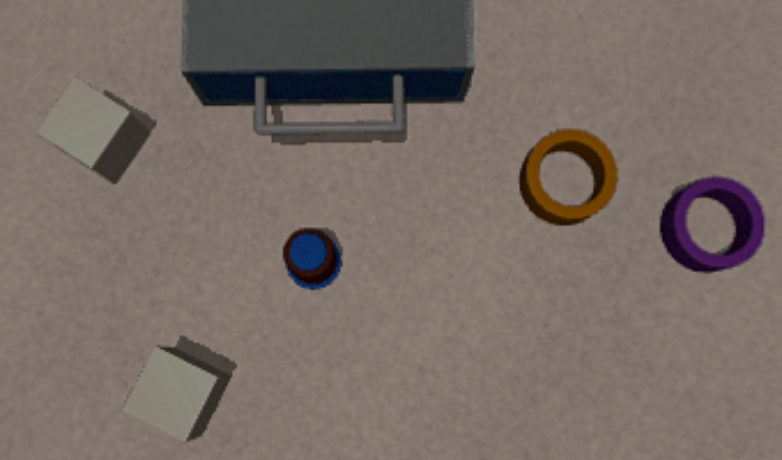

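The heights and sizes match the description (spool top 0.094, tape 82 mm across, tester 301×251 at 2.2° yaw), and the crop confirms the blue-topped brown spool. Now I'll grasp it and move it to the right side, clear of the drawer's path and the tape.

```bash
python3 - <<'E'
from h import *
A=R(-np.pi/2)
for p in [(.499,.087,.061),(.45,-.15,.061),(.45,.09,.105),(.44,.09,.105)]:
    q=inverse_kinematics(np.array(p),A); print(p,None if q is None else np.round(q,2))
command_gripper(.085,30)
movep(np.array([.499,.087,.2]),A)
move_l(np.array([.499,.087,.061]),feed=.15)
command_gripper(.0,30); s=sense(); print(s['finger_gap'],s['position'],s['time_s'])
move_l(np.array([.499,.087,.111]),feed=.12)
print(sense()['finger_gap'],sense()['wrist_force'])
move_l(np.array([.455,-.15,.111]),feed=.15)
hit=move_l(np.array([.455,-.15,.0605]),feed=.06,until_force=6); s=sense(); print(hit,s['position'],s['wrist_force'])
command_gripper(.07); move_l(np.array([.455,-.15,.2]),feed=.15); print(sense()['time_s'])
snap('top','top1'); snap('scene','scene1')
E
python3 - <<'E'
import cv2,numpy as np
a=cv2.imread('pics/top1.png');b=cv2.imread('pics/scene1.png')
cv2.imwrite('pics/c2.png',cv2.resize(np.vstack([a[100:330,150:550],b[100:330,150:550]]),None,fx=1.3,fy=1.3))
E
```

```text
(0.499, 0.087, 0.061) [ 0.12  0.51 -0.47  2.07  0.38  0.64 -2.18]
(0.45, -0.15, 0.061) [ 0.42  0.44 -0.23  2.16  0.19  0.56 -1.52]
(0.45, 0.09, 0.105) [ 0.23  0.4  -0.63  2.15  0.37  0.7  -2.21]
(0.44, 0.09, 0.105) [ 0.24  0.39 -0.64  2.17  0.37  0.69 -2.22]
0.0434785143991326 [0.49937362 0.08707824 0.06159251] 4.6667
0.04332452198776128 [-0.49840552 -0.15021816 -1.25705104]
True [ 0.45423122 -0.14962347  0.0614621 ] [-1.52661793 -0.23956847  5.76246888]
9.225
```

View pics/c2.png

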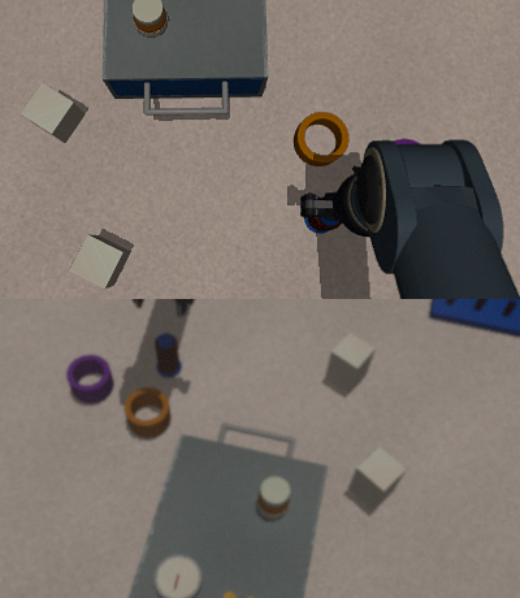

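The spool stands upright at about (0.455, -0.15), beside and clear of the tape. Next I'll measure the handle bar and hook the drawer.

Run:
```python
from h import *
for n in('top','scene'):
    d=np.load(f'pics/{n}1.npz'); P=cloud(n,d['d']); m=(P[...,0]>.57)&(P[...,0]<.632)&(P[...,1]>.0)&(P[...,1]<.15)&(P[...,2]>.085)&(P[...,2]<.12)
    q=P[m]; b=q[(q[:,0]<.615)]
    k=b[:,1]; c=np.polyfit(b[:,1],b[:,0],1)
    print(n,len(b),'x range',np.percentile(b[:,0],[2,50,98]).round(4),'y',np.percentile(b[:,1],[1,99]).round(4),'z',np.median(b[:,2]).round(4),c)
    v,u=np.where(m&(P[...,0]<.615)); pp=onplane(n,np.c_[u,v],.105); print(pp[:,:2].mean(0), np.median(pp[:,0]))
```

```text
top 346 x range [0.5997 0.6051 0.6136] y [0.0067 0.1334] z 0.1043 [-0.02073847  0.6068895 ]
[0.60525047 0.07084591] 0.6052323978534083
scene 267 x range [0.599  0.6063 0.6141] y [0.0092 0.1352] z 0.1034 [-0.03215997  0.60838235]
[0.60702531 0.07373364] 0.6071832453378682
```

```bash
python3 - <<'E'
from h import *
yaw=.039; ex=np.array([np.cos(yaw),np.sin(yaw),0]); A=R(-np.pi/2+yaw)
bar=np.array([.6045,.0725,0])
at=lambda o,z: bar+o*ex+np.array([0,0,z])
move_l(at(-.05,.2),A,feed=.2)
command_gripper(0,30)
move_l(at(.0245,.2)); 
print('down hit',move_l(at(.0245,.102),feed=.1,until_force=8),sense()['wrist_force'])
move_l(at(.016-.155,.102),feed=.12); s=sense(); print(s['position'],s['wrist_force'],s['time_s'])
h=move_l(at(.016-.18,.102),feed=.03,until_force=15); s=sense(); print(h,s['position'],s['wrist_force'],s['time_s'])
move_l(s['position']+.014*ex,feed=.06)
p=s['position']+.014*ex; p[2]=.25; move_l(p,feed=.25)
d=.0
top,_=snap('top','top2'); snap('scene','scene2'); print(sense()['time_s'],(sense()['position']))
E
python3 - <<'E'
import cv2,numpy as np
a=cv2.imread('pics/top2.png');b=cv2.imread('pics/scene2.png')
cv2.imwrite('pics/c3.png',cv2.resize(np.vstack([a[100:300,150:450],b[100:300,200:500]]),None,fx=1.5,fy=1.5))
E
```

```text
down hit False [ 0.76981439  0.11536749 -0.24240271]
[0.47007248 0.06729057 0.10319118] [11.19643886  0.27007945 -7.09856128] 14.6417
True [0.45111137 0.06665836 0.10391691] [ 1.12840815 -0.05717343  0.57692407] 15.3917
16.6167 [0.46381772 0.06674129 0.24812566]
```

View pics/c3.png

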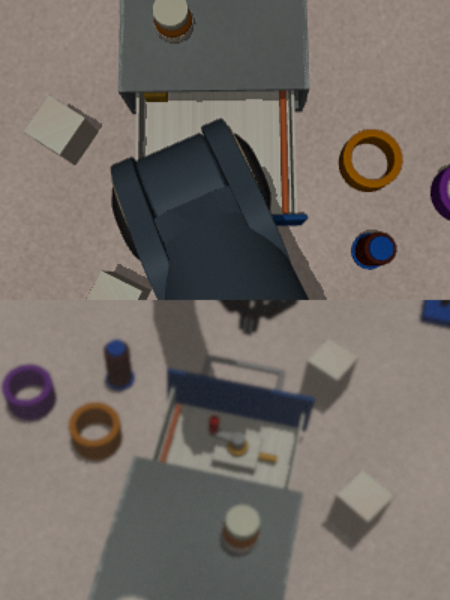

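The drawer is open and the spool clear. In the scene view the red knob is near pixel (343,183) and the hub near (359,193). I'll locate both.

Run:
```python
from h import *
z=np.load('pics/scene2.npz'); p=z['p'].astype(int); P=cloud('scene',z['d'])
m=(p[...,0]>2*p[...,1])&(p[...,0]>2*p[...,2])&(p[...,0]>60); m[:160]=0;m[210:]=0;m[:,:325]=0;m[:,370:]=0
v,u=np.where(m); print(len(u),u.min(),u.max(),v.min(),v.max(),'z',np.percentile(P[v,u,2],[5,50,95]).round(3))
t=P[v,u]; T=t[t[:,2]>.104]; print('knob top depth',np.nanmean(T,0),len(T), 'ray',onplane('scene',[[u[t[:,2]>.104].mean(),v[t[:,2]>.104].mean()]],.111))
# front
m=(p[...,2]>p[...,0]+20)&(abs(P[...,2]-.116)<.004)&(P[...,0]>.42)&(P[...,0]<.52)&(abs(P[...,1])<.25)
q=P[m]; c=np.polyfit(q[:,1],q[:,0],1); print('front top edge x at y.066',np.polyval(c,.066),len(q),c, q[:,1].min(),q[:,1].max())
# hub: points around z .082 near
mm=(abs(P[...,0]-.555)<.04)&(abs(P[...,1]-.07)<.06)
h=mm&(P[...,2]>.079)&(P[...,2]<.09); v,u=np.where(h); print('hub',len(u),u.mean(),v.mean(),P[h].mean(0),P[h].min(0),P[h].max(0))
h=mm&(abs(P[...,2]-.077)<.002); print('arm',cv2.minAreaRect(P[h][:,:2].astype(np.float32)*1000))
a=cv2.imread('pics/scene2.png')[150:220,300:400]; cv2.imwrite('pics/c4.png',cv2.resize(a,None,fx=6,fy=6,interpolation=cv2.INTER_CUBIC))
```

```text
32 340 345 178 187 z [0.09  0.109 0.112]
knob top depth [0.55724997 0.04526654 0.10926622] 24 ray [[0.55829627 0.04547791 0.111     ]]
front top edge x at y.066 0.485910480891305 152 [-0.04316205  0.48875918] -0.04785975396948225 0.1836339775951491
hub 80 355.1625 190.8625 [0.55981583 0.077852   0.08232171] [0.5489477  0.03844912 0.07912988] [0.57059804 0.09670522 0.08949869]
arm ((558.9261474609375, 65.72403717041016), (54.28266906738281, 19.052791595458984), 84.9557876586914)
```

View pics/c4.png

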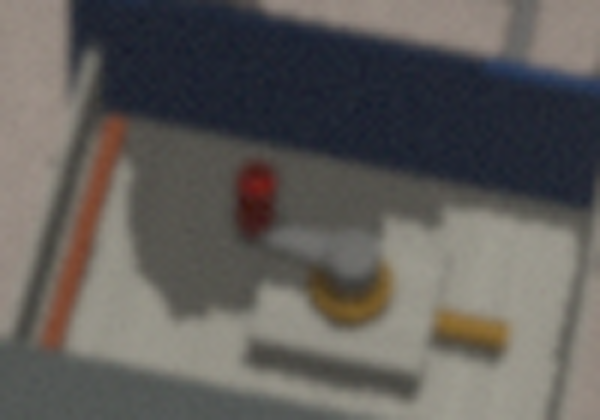

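Run:
```python
from h import *
print('hub ray',onplane('scene',[[359.5,191.3]],.082),'knob',onplane('scene',[[342.8,179.7]],.111))
movep(np.array([.46,-.22,.27]),R(-np.pi/2))
p,d=snap('top','top3'); p=p.astype(int); print(sense()['time_s'])
m=(p[...,0]>2*p[...,1])&(p[...,0]>2*p[...,2])&(p[...,0]>60); m[:180]=0;m[250:]=0;m[:,:240]=0;m[:,320:]=0
P=cloud('top',d); v,u=np.where(m); print(len(u),u.mean(),v.mean())
k=m&(P[...,2]>.104); v,u=np.where(k); print('knob',len(u),u.mean(),v.mean(),P[k].mean(0),onplane('top',[[u.mean(),v.mean()]],.111))
mm=(abs(P[...,0]-.56)<.06)&(abs(P[...,1]-.085)<.06)
h=mm&(abs(P[...,2]-.082)<.003)&~m; v,u=np.where(h); print('hub',len(u),P[h].mean(0),onplane('top',[[u.mean(),v.mean()]],.082),cv2.minAreaRect(P[h][:,:2].astype(np.float32)*1000))
a=cv2.imread('pics/top3.png')[180:270,220:350]; cv2.imwrite('pics/c5.png',cv2.resize(a,None,fx=5,fy=5,interpolation=cv2.INTER_CUBIC))
```

```text
hub ray [[0.55798317 0.08779431 0.082     ]] knob [[0.55580141 0.04601137 0.111     ]]
17.775
50 305.9 210.28
knob 47 305.8723404255319 210.06382978723406 [0.55397851 0.04299109 0.11138273] [[0.55404256 0.04299619 0.111     ]]
hub 99 [0.55946442 0.07978174 0.08177835] [[0.55942385 0.07977768 0.082     ]] ((559.0139770507812, 64.27006530761719), (58.83613967895508, 20.60917854309082), 86.69633483886719)
```

View pics/c5.png

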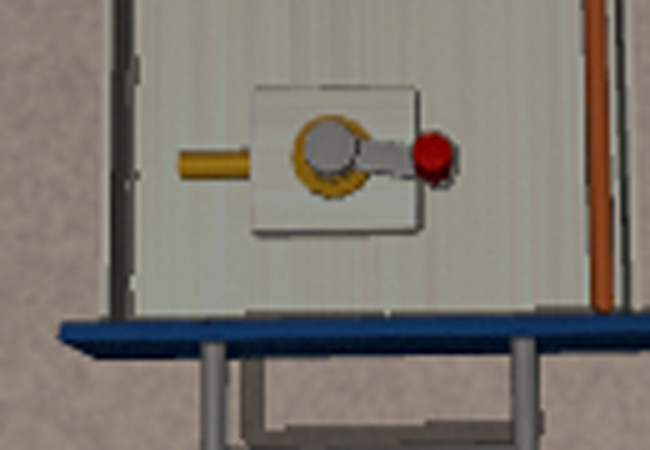

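Both views agree: knob at about (0.555, 0.0445), hub at about (0.558, 0.087), 42 mm apart, so the crank points along -y. I'll check reach for turning the knob with the jaws kept tangential.

Run:
```python
from h import *
print('hub top',onplane('top',[[286,209.6]],.082))
C=np.array([.558,.087,.106]); r=.042
for off in(90,-90):
    print('off',off)
    for dth in range(0,-330,-30):
        t=np.radians(-94+dth); p=C+r*np.array([np.cos(t),np.sin(t),0])
        q=inverse_kinematics(p,R(t+np.radians(off))); print(dth,None if q is None else np.round(q,2))
```

```text
hub top [[0.55887349 0.0833518  0.082     ]]
off 90
0 [ 0.53  0.65 -0.93  1.92  0.66  0.92 -0.81]
-30 [ 0.48  0.6  -0.88  1.96  0.6   0.87 -1.31]
-60 [ 0.42  0.56 -0.82  1.99  0.55  0.83 -1.83]
-90 [ 0.34  0.54 -0.77  2.    0.51  0.81 -2.36]
-120 [-0.1   0.44 -0.24  2.    0.15  0.72 -2.59]
-150 [-0.71  0.5   0.53  1.99 -0.36  0.75 -2.65]
-180 [ 0.5   0.82 -1.18  1.87  0.87  1.09  2.03]
-210 [ 0.5   0.85 -1.18  1.82  0.89  1.12  1.54]
-240 [ 0.52  0.87 -1.18  1.8   0.89  1.13  1.05]
-270 [ 0.59  0.92 -1.26  1.79  0.95  1.19  0.52]
-300 [ 0.59  0.85 -1.17  1.82  0.88  1.11  0.07]
off -90
0 [-0.92  0.74  1.11  2.   -0.83  0.95 -2.59]
-30 [ 0.66  0.76 -1.18  1.96  0.84  1.03  1.63]
-60 [ 0.63  0.75 -1.18  1.98  0.83  1.01  1.07]
-90 [ 0.63  0.81 -1.26  1.99  0.9   1.07  0.45]
-120 [ 0.55  0.77 -1.19  1.96  0.85  1.03 -0.06]
-150 [ 0.44  0.7  -1.03  1.92  0.74  0.96 -0.5 ]
-180 [ 0.35  0.66 -0.91  1.87  0.65  0.93 -0.93]
-210 [ 0.34  0.68 -0.87  1.83  0.64  0.94 -1.41]
-240 [ 0.33  0.67 -0.82  1.81  0.6   0.93 -1.87]
-270 [ 0.32  0.64 -0.74  1.81  0.54  0.91 -2.31]
-300 [ 0.    0.52 -0.24  1.85  0.17  0.79 -2.49]
```

```bash
cat > crank.py <<'E'
from h import *
C=np.array([.5585,.0857,.106]); r=.042
def pose(t,z=.106): return np.array([C[0]+r*np.cos(t),C[1]+r*np.sin(t),z]), R(t-np.pi/2)
def ang():
    p=sense()['position']; return np.arctan2(p[1]-C[1],p[0]-C[0])
def ft(t): # ccw tangential and radial force on the tool
    f=sense()['wrist_force']; return round(float(f@[-np.sin(t),np.cos(t),0]),1),round(float(f@[np.cos(t),np.sin(t),0]),1)
E
python3 - <<'E'
from crank import *
t0=np.radians(-94)
command_gripper(.04,25)
movep(*pose(t0-np.radians(60),.2)); movep(*pose(t0,.2)); print('q',np.round(sense()['joint_pos'],2),sense()['time_s'])
if sense()['joint_pos'][6]>1:
    k=np.array([.555,.0445,.106]); move_l(np.array([*k[:2],.2]),R(t0-np.pi/2))
    print('down',move_l(k,feed=.1,until_force=8)); command_gripper(0,25)
    s=sense(); print(s['finger_gap'],s['position'],s['wrist_force'],s['time_s'])
    t=t0; hits=0
    for i in range(3):
        t-=np.radians(8); h=move_l(*pose(t),feed=.05,until_force=12); print(round(np.degrees(t)),h,round(np.degrees(ang()),1),ft(t),round(sense()['finger_gap'],4))
        if h: break
    print(sense()['time_s'])
E
```

```text
q [ 0.75  0.75 -1.36  1.83  0.78  1.24  2.22] 21.4417
down False
0.01522936825289186 [0.5549768  0.04441569 0.10652577] [-2.15935463 -0.84793702  3.5515269 ] 23.1167
-102 False -102.8 (-3.3, -0.9) 0.0148
-110 False -109.9 (-1.2, -0.7) 0.015
-118 False -117.9 (-2.4, 0.2) 0.0152
23.9917
```

The grip holds at a 15 mm gap and the crank turns with low force. I'll carry on until it bottoms.

Run:
```python
from crank import *
t=np.radians(-118); 
try:
  for i in range(34):
    t-=np.radians(8); h=move_l(*pose(t),feed=.05,until_force=12); print(round(np.degrees(t)),h,round(np.degrees(ang()),1),ft(t),round(sense()['finger_gap'],4),round(sense()['joint_pos'][6],2))
    if h: break
except Exception as e: print(repr(e))
print(sense()['time_s'])
```

```text
-126 False -126.0 (-2.5, -1.1) 0.015 1.61
-134 False -133.2 (-1.8, -0.6) 0.0151 1.48
-142 False -141.5 (-1.6, -0.8) 0.0154 1.35
-150 False -149.6 (-1.7, -1.1) 0.0151 1.22
-158 False -157.8 (-1.8, -1.9) 0.0151 1.09
-166 False -165.9 (-1.5, -0.6) 0.015 0.97
-174 False -173.2 (-0.1, -1.6) 0.0152 0.84
-182 False 178.7 (-0.8, -2.2) 0.0151 0.71
-190 False 170.5 (-1.1, -2.1) 0.0152 0.58
-198 False 162.4 (-1.6, -2.0) 0.0151 0.46
-206 False 154.3 (-1.3, -0.8) 0.0154 0.33
-214 False 146.2 (-0.8, -0.1) 0.0155 0.2
-222 False 138.1 (-1.2, -0.9) 0.015 0.08
-230 False 129.9 (-2.0, -0.2) 0.0151 -0.04
-238 False 121.9 (-1.4, 0.7) 0.0156 -0.16
-246 False 113.8 (-0.8, 0.8) 0.0152 -0.28
-254 False 105.7 (-1.0, 2.1) 0.0151 -0.4
-262 False 97.7 (-1.1, 1.7) 0.0153 -0.52
-270 False 89.7 (-0.6, 1.7) 0.0149 -0.63
-278 False 81.7 (-1.0, 2.2) 0.0149 -0.75
-286 False 73.7 (-1.3, 1.8) 0.015 -0.86
-294 False 65.8 (0.3, 2.5) 0.0153 -0.97
-302 False 57.8 (-0.7, 2.2) 0.0154 -1.08
-310 False 49.8 (0.7, 3.1) 0.0151 -1.19
-318 False 41.9 (0.1, 3.8) 0.0149 -1.3
-326 False 34.0 (1.5, 2.2) 0.0149 -1.41
-334 False 26.1 (1.3, 4.0) 0.0154 -1.52
-342 False 19.5 (2.5, 3.1) 0.0149 -1.62
-350 True 19.1 (2.1, -1.4) 0.015 -1.74
32.3833
```

Run:
```python
from crank import *
for k in range(2):
    a=ang(); t=a-np.radians(7); _,Rr=pose(np.radians(-348)); h=move_l(pose(t)[0],Rr,feed=.03,until_force=18+5*k); print(h,round(np.degrees(ang()),1),ft(t),sense()['finger_gap'])
    sleep(.2)
    print(round(np.degrees(ang()),1),ft(t))
print(sense()['time_s'])
```

```text
False 18.8 (9.2, 0.9) 0.015186079056932476
18.8 (9.4, 0.5)
False 18.7 (9.8, 0.2) 0.014977127749090411
18.7 (10.0, 0.1)
33.3667
```

It is firmly bottomed: it won't move past 18.8° under a sustained 9–10 N. Backing off 90° to 109°.

Run:
```python
from crank import *
for d in np.linspace(19,109,12): 
    t=np.radians(d-360); move_l(*pose(t),feed=.05)
s=sense(); print(np.degrees(ang()),ft(t),s['finger_gap'],s['time_s'])
sleep(.2); command_gripper(.04); p=sense()['position']; print(np.degrees(ang()))
move_l(np.array([p[0],p[1],.2]),feed=.15)
movep(np.array([.46,-.22,.27]),R(-np.pi/2))
a,d=snap('top','top4'); b,_=snap('scene','scene4'); print(sense()['time_s'])
p=a.astype(int); P=cloud('top',d)
m=(p[...,0]>2*p[...,1])&(p[...,0]>2*p[...,2])&(p[...,0]>60)&(P[...,2]>.104)&(P[...,2]<.118)&(abs(P[...,0]-.56)<.07)&(abs(P[...,1]-.085)<.07)
v,u=np.where(m); k=onplane('top',[[u.mean(),v.mean()]],.111)[0]; h=np.array([.5589,.0834]); print('knob',len(u),k,np.degrees(np.arctan2(k[1]-h[1],k[0]-h[0])),np.hypot(*(k[:2]-h)))
def obj(c,P,zt,x,y,rad=.06):
    q=P[(np.hypot(P[...,0]-x,P[...,1]-y)<rad)&(abs(P[...,2]-zt)<.008)]; return c,len(q),np.round(cv2.minAreaRect(q[:,:2].astype(np.float32))[0],4) if len(q) else 0
P0=cloud('top',np.load('pics/top0.npz')['d'])
for c,z,x,y in(('carton',.09,.607,.287),('tape',.05,.58,-.148),('jar',.184,.735,.11)): print(obj(c,P0,z,x,y),obj(c,P,z,x,y))
print(obj('spool',P,.092,.455,-.15))
cv2.imwrite('pics/c6.png',cv2.resize(np.vstack([a[60:290,150:500],b[80:310,180:530]])[:,:,::-1],None,fx=1.3,fy=1.3))
```

```text
110.03123548030464 (1.6, 1.9) 0.015165657290206653 36.85
110.1752467038015
39.6417
knob 48 [0.54445712 0.12320991 0.111     ] 109.94057588828582 0.042348856073283335
('carton', 904, array([0.6078, 0.2869])) ('carton', 904, array([0.6078, 0.2868]))
('tape', 658, array([ 0.5801, -0.1483])) ('tape', 662, array([ 0.5798, -0.1484]))
('jar', 450, array([0.7373, 0.1271])) ('jar', 451, array([0.7368, 0.1268]))
('spool', 321, array([ 0.4527, -0.1513]))
```

View pics/c6.png

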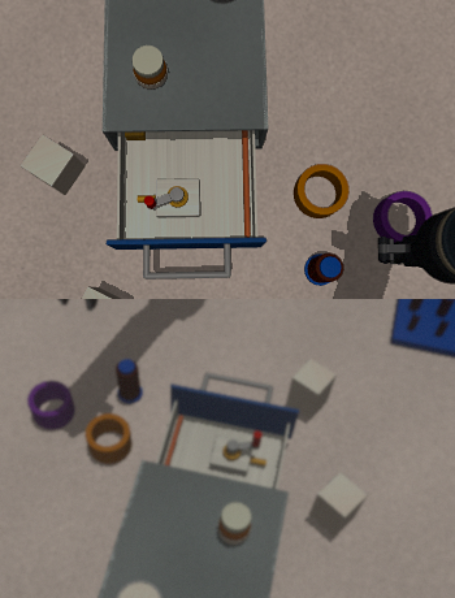

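The picture shows the drawer open, the spool upright right of the drawer's path, the carton, tape and jar unmoved, and the knob at 110°, about 91° off the bottom. The arm touches nothing, so I'm handing in.

```bash
python3 -c "
from h import *
print(finish_job(), sense()['time_s'])"
```

```text
the job is handed in; nothing more can be done
the job is handed in; nothing more can be done
```

The job is done and handed in at about 40 s of the 67 s allowed. No verdict was reported.

- **Spool:** I gripped it, lifted it and set it upright at about (0.453, -0.151), to the right of the drawer's path. That is about 0.22 m to the right of the tester's centre line, where 0.144 m is needed. It was still standing in the last picture.
- **Drawer:** I hooked the handle and pulled until the force jumped, about 169 mm open. It was still open in the last picture.
- **Screw:** I turned the crank clockwise about 247° from where it was gripped, until it stopped. Two more pushes under a steady 9–10 N moved it no more than 0.4°. I then backed it off; the arm and the camera both put the knob at 110°, against 19° at the bottom. That is 91°, or about 1.59 rad.
- **Other items:** The carton, tape roll and jar measured within 1 mm of where they started. The gripper was open and clear of everything at hand-in.

No check failed. The two views differed by about 4 mm on the hub's position; I used their mean, and forces while turning stayed below about 4 N.

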